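# Close the draught shield and tare the bench balance

## Robot

A 6-joint arm with a two-finger parallel gripper is mounted at the origin on a cart in front of the work surface, level with it; the furniture and walls round the work are solid. World frame = base frame: x ahead of the robot, y to its left, z up, the work surface at z = 0. Lengths are in m, angles in rad, forces in N, time in s.
With the tool pointing down it reaches from about 0.35 to 0.725 m from the base axis. Payload 6 kg.
Tool frame: the origin (TCP) lies between the finger pads; the fingertips stand 25 mm ahead of it and the grasp point (between the pads) lies 6 mm ahead of it; z points along the fingers, y is the line along which they close (so a half turn about z gives the same grasp; the last joint's range is limited). The gripper opens to 85 mm and grips with 20 to 120 N. Pads are 22 mm wide; open, the fingers measure 114 mm over their backs; the gripper's body (76 mm by 85 mm) begins 54 mm behind the grasp point. The pads swing forward as they close: fully open they stand 13 mm farther back than shut.
Start: joints at [1.607, 0.04, 0.085, 0, -1.615, -0.334], TCP at [0.176, 0.574, 0.256] pointing down, gripper open.
Joint ranges: [-2.56, 2.56], [-1.29, 2.01], [-1.08, 1.49], [-3.29, 1.98], [-2.81, -0.18], [-2.99, 2.99]. Speed limits (rad/s): [2.57, 2.57, 3.01, 3.14, 3.14, 3.14].

## Interface

Orientations are given as a unit quaternion [x, y, z, w].
In Python, from workcell import env gives the robot as it stands.
- The arm moves only by the tool carry_out, never from a script. Its argument "commands" is a list that holds one entry, the list of rows, each a list of 7 numbers: the opening, from -1 (shut) to 1 (fully open), then the shift along the tool's x, y, z in cm, then the turn, a rotation vector about the tool's x, y, z in rad. In form: [[[claw, dx, dy, dz, ax, ay, az], ...]]. A call has 1 to 10 rows; each row is the pose to reach, as a shift and turn from the pose commanded when the call began, along the tool's axes at that moment; what a row does not reach only later rows make up. A row lasts 1/8 s, in which the tool goes at most 62.5 mm and 10.7 degrees, less where a joint would pass 70% of its speed; a pose out of reach is approached as far as the arm can. A call with a gripper value outside its range is refused whole. The fingers move at their own pace and stop on an object; the grip force is fixed at half the most. Time passes only in rows, so rows that repeat a pose let the fingers close. It gives the time, the measured TCP pose, the force, the opening and the grip force at its end, in the units of the state.
- env.read_state(): the state, without advancing time (a new reading comes with each control period).
- env.snapshot(name): name is "scene" or "top" or "wrist"; returns the picture (480x640x3 uint8, red, green, blue); there is no depth.
- env.camera_info(name): a dict with "fx", "fy", "cx", "cy" (pixels), "position" and "rotation" of the camera in the world; the wrist camera has in their place "T_tool_cam" (4x4, takes a point from camera to tool coordinates, whose origin is the TCP and whose axes are the flange's). Camera axes: x right, y up, looking along -z (the intrinsics and any distortion apply to the point x, -y, -z); pixel columns grow to the right and rows downward; lengths in m; the calibration is good to about 2 mm. A picture is of the moment at which its call begins: read the wrist's pose just before it. camera_info takes no time and is no camera call.
- env.sign_off(): hands the job in; it is judged then, once.
The state is a dict: "t": time; "qpos": joint angles; "dq": joint speeds; "joint_efforts": joint torques, N m; "tcp_pos": TCP position; "eef_rot": TCP orientation; "ft_force": force on the tool from outside, world axes, zero at the start; "moment": the same for the moment, N m; "width": finger opening in m; "finger_force": force on a finger pad.
Only numpy, scipy, OpenCV 4.12 (cv2) and the standard library are available. Lean on these libraries where they do the work, as an engineer would, in place of code of your own. Each camera call takes 0.05 s, during which the arm holds its last target. There are 200 camera calls.

## Task

The dish on the bench balance is to be tared out of the draught. With the fingertips, gently swing the lid of the draught shield down until it is fully shut, then, with it shut, press the tare key (the long bar-shaped key in the row) lightly all the way down and let it come up again. Press no other key, do not touch the dish, do not shift the balance or the things round it, and lift nothing.

Things in the scene. Friction and masses are not known exactly. Their poses are not given: they have to be found in the camera images.
- balance: bench balance, pale grey case 200 mm deep, 164 mm wide, loose on rubber feet (about 1.6 kg). Origin on the bench under it; x points to its back, y to the left as one faces its keypad. Case x -104..96, y -82..82 mm, flat top 40 mm up. Four grey keys at x -78 mm, left to right: round, round, long bar, round (y 52, 24, -12, -48 mm). Behind them a display, then the draught shield.
- lid (a joint): flat lid hinged along the back rim of the draught shield: grey frame, clear middle, 118 x 118 mm, 4 mm thick, finger tab at the middle of its free front edge reaching 131 mm from the hinge. Value in rad: 0 = shut, level on the rim; grows as the free edge rises (1.57 = upright). Friction hinge: stays at any angle; 1 N at the edge swings it. A soft rim seal gives 1 mm at 10 N.
- lid_hinge (a point): point on the hinge axis of the lid, at its middle, 89 mm above the bench at x +95 mm in the balance's frame; the axis runs along the balance's y. At lid angle a, a point of the lid at distance d from the hinge lies d cos(a) in front of (-x) and d sin(a) above this point.
- lid_push (a point): point on the lid's outer (upper) face on its centre line, 95 mm from the hinge, 4 mm off the underside; its frame turns with the lid (z = outward normal of the outer face, -x towards the free edge). 93 mm above the bench when the lid is shut.
- tare_key (a joint): travel of the tare key, the long bar-shaped one (34 mm wide, 16 mm front to back): 0 = up, 0.003 = fully down (m). A sprung key: 1 N starts it, 3.2 N holds it fully down, and it comes up again when released.
- tare_top (a point): centre of the tare key's top face, 45.5 mm above the bench with the key up, 42.5 mm fully down; it goes straight down.
- key_1 (a joint): travel of the leftmost round key (16 mm across, same height and travel as the tare key, m); it is to be left alone.
- key_2 (a joint): travel of the second round key, just left of the tare key (m); to be left alone.
- key_3 (a joint): travel of the round key right of the tare key (m); to be left alone.
- dish: small white flux dish, 62 mm across and 18 mm tall, standing on the balance's pan inside the shield; origin at the centre of its underside.
- pan (a point): centre of the top of the round steel pan (90 mm across), 50 mm above the bench, in the middle of the clear square draught shield: 114 x 114 mm outside, walls 3 mm thick, standing 48 mm high on the case with its rim 88 mm above the bench; centre at x +37 mm in the balance's frame.
- ring_box: closed dark leather ring box, 56 x 54 x 42 mm, a bystander on the bench; origin at the centre of its underside.
- pumice_jar: small glass jar with a white cap, 48 mm across, 52 mm tall, a bystander on the bench; origin at the centre of its underside.
- stone_tin: flat tin with a brown lid, 58 x 88 x 20 mm, a bystander on the bench; origin at the centre of its underside.
- tweezers: steel soldering tweezers lying flat, 13 x 165 x 10 mm, a bystander on the bench; origin at the centre of its underside.
- loupe: folding pocket loupe, 24 x 32 x 19 mm, a bystander on the bench; origin at the centre of its underside.
Things that resemble listed ones, but are neither listed nor needed, are in the scene too. Of the things like the dish, leave any that is black; of the rest the larger one is meant.

How it is judged:
On the way, in this order (a step that is already met when the one before it is completed fails the run):
1. the lid of the draught shield is shut (value of joint lid below 0.035 rad), for 0.2 s.
2. the tare key is pressed fully down with the lid shut (value of joint lid below 0.035 rad and value of joint tare_key above 0.0024 m), for 0.1 s.
At the end, for the whole second after the job is handed in: the lid is shut (within 0.035 rad), all keys are up again, the dish stands upright on the pan within 20 mm of its centre, and the balance stands still on the bench within 15 mm of where it was (value of joint lid below 0.035 rad and value of joint each of tare_key, key_1, key_2, key_3 below 0.0006 m and horizontal distance between dish and pan below 0.02 m and height (world z) of dish above 0.045 m and angle between dish's own z axis and vertical below 0.1 rad and distance of balance from where it was at the start of the episode below 0.015 m and height (world z) of balance below 0.005 m and linear speed of balance below 0.02 m/s); the robot touches nothing.
It fails at once if a round key is pressed (value of joint any of key_1, key_2, key_3 above 0.001 m).
It fails at once if the balance is shoved or lifted (15 mm) (distance of balance from where it was at the start of the episode above 0.015 m).
It fails at once if the robot or the lid touches the dish (contact force between any of the arm, the fingers, lid and dish above 0.3 N).
It fails at once if the lid is slammed (faster than 3 rad/s), or the lid or tare key is pressed harder than 35 N (velocity of joint lid below -3 rad/s or contact force between the fingers and tare_key above 35 N or contact force between the fingers and lid above 35 N).
It fails at once if a thing beside the balance is moved by more than 15 mm (distance of any of ring_box, pumice_jar, stone_tin, tweezers, loupe from where it was at the start of the episode above 0.015 m).
It also fails if it takes over 42 s, if anything falls off the work surface, if the arm or the gripper's body presses on something with over 40 N, if the wrist force passes 120 N, or if a joint passes its speed limit or range.

## Working session

There is one attempt and no reset: what is moved stays moved. The work goes in short steps, Python scripts to look and compute and a tool call to move; the robot and the scene stay as the last step left them, time stands still between calls to the robot, and variables do not carry over. Pictures are saved under pics/ and viewed, at most 10 in all, crops included, and the job is handed in when it is done.

Besides the shell and the picture viewer there is one more tool, called after "Request:" as name(argument=value, ...), one argument or row to a line, values as JSON. carry_out: Moves the arm, as the interface text tells. Its arguments: {"type":"object","properties":{"commands":{"type":"array","items":{"type":"array","items":{"type":"array","items":{"type":"number"}}}}},"required":["commands"]}

```bash
mkdir -p pics; python3 - <<'E'
from workcell import env
import cv2
for n in("scene","top"):
    cv2.imwrite(f"pics/{n}0.png",env.snapshot(n)[:,:,::-1]); i=env.camera_info(n); print(n,i)
s=env.read_state();print(s['t'],s['tcp_pos'],s['eef_rot'],s['width'])
print(env.camera_info("wrist"))
E
```

```text
scene {'fx': 514.7328174610174, 'fy': 514.7328174610174, 'cx': 316.485583389489, 'cy': 249.4085578632532, 'position': array([0.08855775, 0.46472886, 0.81815836]), 'rotation': array([-0.0978908 ,  0.38033874,  0.8838532 , -0.2540932 ])}
top {'fx': 563.5939020861856, 'fy': 563.5939020861856, 'cx': 317.9599377520902, 'cy': 246.01020097175387, 'position': array([ 0.28165693, -0.22885778,  1.11378491]), 'rotation': array([ 0.07143442, -0.05421205, -0.70285884,  0.70565404])}
0.1 [0.17587942 0.57338257 0.25537082] [ 9.88936506e-01 -1.48337333e-01 -7.96109900e-05  7.85200670e-04] 0.08529888450424099
{'fx': 422.6980443772886, 'fy': 422.6980443772886, 'cx': 324.42889595635137, 'cy': 238.98208370022164, 'T_tool_cam': array([[-1.16876491e-04,  9.61493870e-01,  2.74826354e-01,
         6.96067563e-02],
       [ 9.99999914e-01,  3.20841848e-06,  4.14049107e-04,
         4.24542904e-05],
       [ 3.97223920e-04,  2.74826379e-01, -9.61493788e-01,
        -1.17737998e-01],
       [ 0.00000000e+00,  0.00000000e+00,  0.00000000e+00,
         1.00000000e+00]])}
```

View pics/scene0.png

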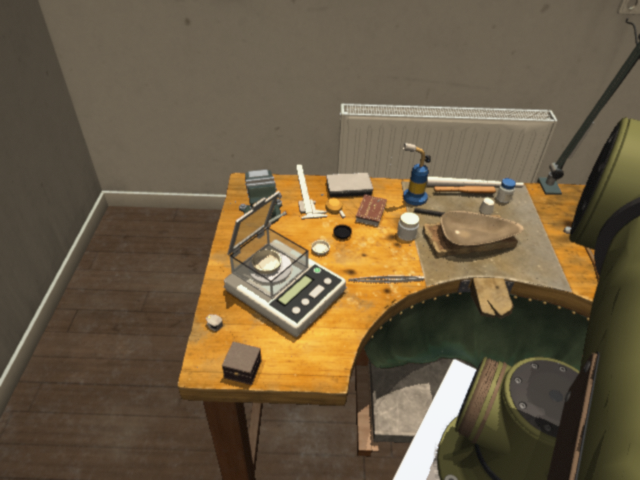

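View pics/top0.png

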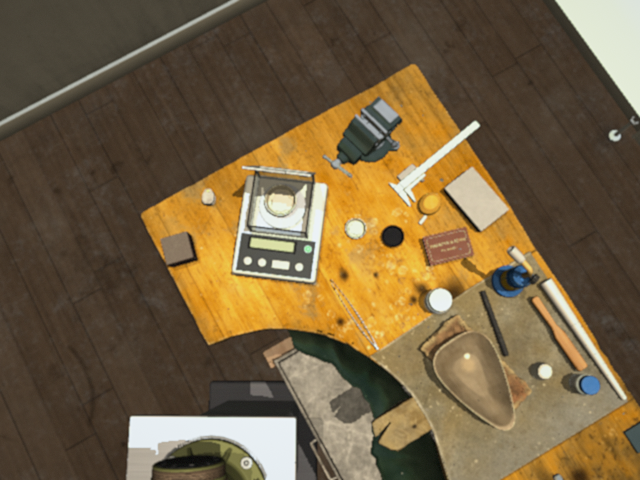

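The scene view shows the balance at about (285,280) with its lid standing open to the back and the dish on the pan. In the top view the case spans (232–327, 180–283), the keys lie at y≈265 with the bar near (281,266), and the lid edge is at (243–312, 168–175).

```bash
python3 - <<'E'
import cv2,numpy as np
a=cv2.imread("pics/top0.png")[150:300,190:350]; b=cv2.imread("pics/scene0.png")[180:340,190:360]
a=cv2.resize(a,(640,600),interpolation=cv2.INTER_CUBIC);b=cv2.resize(b,(680,640),interpolation=cv2.INTER_CUBIC)[:600]
cv2.imwrite("pics/ct.png",a);cv2.imwrite("pics/cs.png",b)
E
```

```text
(no output)
```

View pics/ct.png

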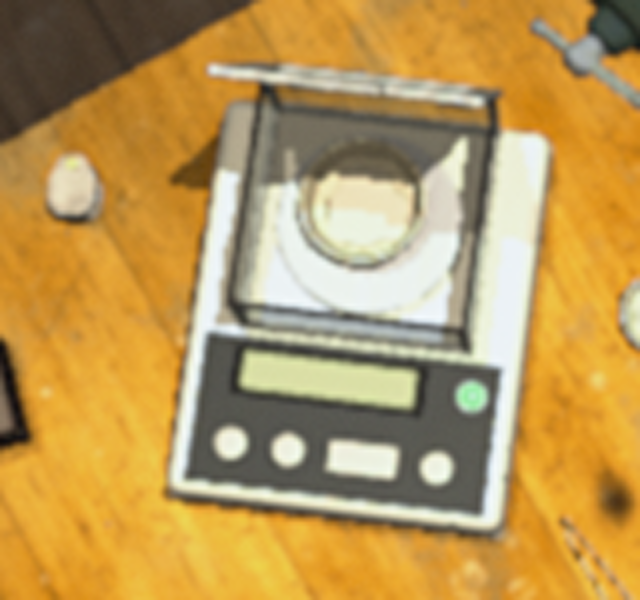

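View pics/cs.png

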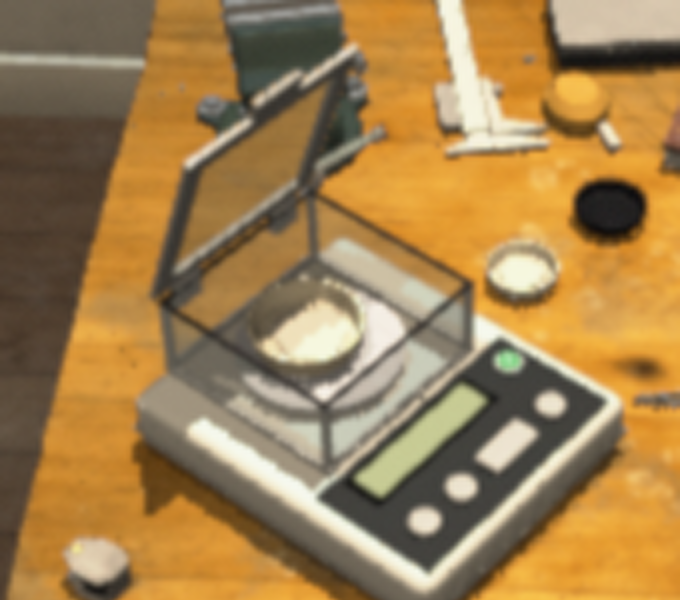

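The crops show the keys clearly: top crop (231,443), (288,450), (362,460 bar), (436,468), and scene crop (425,520), (461,487), (507,446 bar), (551,404). The lid's free-edge corners are at scene crop (187,165)/(355,50) and top crop (210,70)/(497,98).

```bash
cat > h.py <<'E'
import cv2,numpy as np
from workcell import env
from scipy.spatial.transform import Rotation as R
def ray(n,u,v):
    i=env.camera_info(n)
    if n=="wrist":
        s=env.read_state();T=np.eye(4);T[:3,:3]=R.from_quat(s['eef_rot']).as_matrix();T[:3,3]=s['tcp_pos'];T=T@i['T_tool_cam'];o=T[:3,3];M=T[:3,:3]
    else:
        o=np.array(i['position']);M=R.from_quat(i['rotation']).as_matrix()
    d=M@np.array([(u-i['cx'])/i['fx'],-(v-i['cy'])/i['fy'],-1]);return o,d/np.linalg.norm(d)
def plane(n,u,v,z):
    o,d=ray(n,u,v);return o+d*(z-o[2])/d[2]
def tri(r1,r2):
    A=np.array([r1[1],-r2[1]]).T;t=np.linalg.lstsq(A,r2[0]-r1[0],rcond=None)[0]
    p,q=r1[0]+t[0]*r1[1],r2[0]+t[1]*r2[1];return (p+q)/2,np.linalg.norm(p-q)
def fit(P):  # keys world xy -> balance x,y,yaw
    L=np.array([[-78,52],[-78,24],[-78,-12],[-78,-48]])/1e3
    d=P[0]-P[3];yaw=np.arctan2(*d[::-1])-np.pi/2
    c,s=np.cos(yaw),np.sin(yaw);M=np.array([[c,-s],[s,c]]);t=P.mean(0)-M@L.mean(0)
    return t,yaw,M,np.abs(P-(L@M.T+t)).max()
def cent(img,u,v,r,th=150):
    u0,v0=int(round(u))-r,int(round(v))-r;w=img[v0:v0+2*r+1,u0:u0+2*r+1].astype(float).min(2)
    w=np.clip(w-90,0,90);yy,xx=np.mgrid[:w.shape[0],:w.shape[1]];return u0+(w*xx).sum()/w.sum(),v0+(w*yy).sum()/w.sum()
E
python3 - <<'E'
from h import *
K={"top":[(231,443),(288,450),(362,460),(436,468)],"scene":[(425,520),(461,487),(507,446),(551,404)]}
O={"top":(190,150),"scene":(190,180)}
f=lambda n,p:(O[n][0]+(p[0]+.5)/4-.5,O[n][1]+(p[1]+.5)/4-.5)
ts=[]
for n in K:
    P=np.array([plane(n,*f(n,p),.0455)[:2] for p in K[n]]);t,y,M,e=fit(P);print(n,P.round(4).tolist(),t.round(4),y,e);ts.append((t,y))
for a,b in zip(K["top"],K["scene"]):print(tri(ray("top",*f("top",a)),ray("scene",*f("scene",b))))
t=(ts[0][0]+ts[1][0])/2;y=(ts[0][1]+ts[1][1])/2
M=np.array([[np.cos(y),-np.sin(y)],[np.sin(y),np.cos(y)]])
print("bal",t,y,"hinge",t+M@[.095,0],"tare",t+M@[-.078,-.012])
for a,b in [((210,70),(187,165)),((497,98),(355,50))]:
    p,e=tri(ray("top",*f("top",a)),ray("scene",*f("scene",b)));q=M.T@(p[:2]-t);print(p,e,"local",q,np.arctan2(p[2]-.089,.095-q[0]))
# scene corners on balance plane y=+-59 at d=118
for b in [(187,165),(355,50)]:
    o,d=ray("scene",*f("scene",b));ol=M.T@(o[:2]-t);dl=M.T@d[:2]
    for yy in(.059,-.059):
        k=(yy-ol[1])/dl[1];print(yy,ol[0]+k*dl[0],o[2]+k*d[2])
E
```

```text
top [[0.4454, -0.0665], [0.4421, -0.0941], [0.4373, -0.1298], [0.4336, -0.1653]] [ 0.5166 -0.1272] -0.11950697199869453 0.0003608052276658502
scene [[0.4432, -0.066], [0.4398, -0.0929], [0.4348, -0.128], [0.4309, -0.1644]] [ 0.5141 -0.1265] -0.1250615039472205 0.0007988565696363803
(array([ 0.44474282, -0.06665221,  0.04428225]), np.float64(0.0018493928122996332))
(array([ 0.44155093, -0.09413725,  0.04360258]), np.float64(0.0017555115483544694))
(array([ 0.43689906, -0.12981588,  0.04284457]), np.float64(0.0017435547397155633))
(array([ 0.43275145, -0.16560181,  0.04377847]), np.float64(0.0022192762205295604))
bal [ 0.51533101 -0.12685789] -0.12228423797295751 hinge [ 0.60962161 -0.13844596] tare [ 0.43644971 -0.12925386]
[ 0.58078104 -0.07691333  0.19959293] 0.0021383243461600377 local [0.05886906 0.05755518] 1.2550257479351161
[ 0.57105941 -0.19835811  0.19170636] 0.001467706058539607 local [ 0.06403383 -0.06416857] 1.2779621347498775
0.059 0.05573620367431842 0.20176478311438217
-0.059 0.19241665900314553 0.04899710377603472
0.059 -0.05175884997751107 0.3205782577548583
-0.059 0.05827991002985733 0.1972574439598126
```

The keys agree between views to about 2 mm. The lid stands at about 1.26 rad, so I will go behind it with closed fingers. Next I work out the moves.

```bash
cat >> h.py <<'E'
T0=np.array([.5155,-.1270]);YAW=-.121
def loc(x,y): c,s=np.cos(YAW),np.sin(YAW);return T0+np.array([c*x-s*y,s*x+c*y])
def delta(xy,z):
    s=env.read_state();r=R.from_quat(s['eef_rot']);d=r.inv().apply(np.r_[xy,z]-s['tcp_pos'])*100
    tgt=R.from_euler('z',YAW)*R.from_quat([1,0,0,0]);return d.round(2),(r.inv()*tgt).as_rotvec().round(3)
E
python3 -c "
from h import *
print(delta([.45,.2],.31));print(delta(loc(.115,0),.31))"
```

```text
(array([37.16, 27.66, -5.42]), array([ 0.002,  0.   , -0.177]))
(array([64.34, 54.98, -5.37]), array([ 0.002,  0.   , -0.177]))
```

Request:
carry_out(
  commands=[
    [[-1, 0, 0, -5.4, 0, 0, 0], [-1, 6, 4.5, -5.4, 0, 0, 0], [-1, 11, 8.5, -5.4, 0, 0, -0.05], [-1, 16, 12.5, -5.4, 0, 0, -0.1], [-1, 21, 16, -5.4, 0, 0, -0.15], [-1, 26, 20, -5.4, 0, 0, -0.177], [-1, 31, 24, -5.4, 0, 0, -0.177], [-1, 37, 28, -5.4, 0, 0, -0.177], [-1, 37, 28, -5.4, 0, 0, -0.177], [-1, 37, 28, -5.4, 0, 0, -0.177]],
  ],
)

```text
t: 1.35
tcp_pos: [0.4482, 0.1959, 0.3098]
eef_rot: [0.998, -0.062, -0.0, 0.0]
ft_force: [-0.4, 0.4, -1.6]
width: 0.0002
finger_force: 0.0
```

```bash
python3 -c "
from h import *
print(delta(loc(.115,0),.31),env.read_state()['qpos'])"
```

```text
(array([ 2.217e+01,  3.117e+01, -1.000e-02]), array([ 0.001,  0.001, -0.003])) [ 8.25282631e-01 -2.41830093e-01 -7.88961337e-02 -5.79996164e-05
 -1.73482333e+00  6.21321353e-01]
```

Request:
carry_out(
  commands=[
    [[-1, 0.5, 5, 0, 0, 0, 0], [-1, 1, 10, 0, 0, 0, 0], [-1, 1.5, 15, 0, 0, 0, 0], [-1, 2, 20, 0, 0, 0, 0], [-1, 2.5, 25, 0, 0, 0, 0], [-1, 2.7, 31.2, 0, 0, 0, 0], [-1, 2.7, 31.2, 0, 0, 0, 0], [-1, 2.7, 31.2, 0, 0, 0, 0]],
  ],
)

```text
t: 2.35
tcp_pos: [0.4368, -0.115, 0.3101]
eef_rot: [0.998, -0.06, -0.0, -0.0]
ft_force: [-0.1, 0.2, 0.3]
width: 0.0002
finger_force: 0.0
```

```bash
python3 -c "
from h import *
print(env.read_state()['tcp_pos']);cv2.imwrite('pics/w1.png',env.snapshot('wrist')[:,:,::-1])
print(delta(loc(.115,0),.31))"
```

```text
[ 0.4368006  -0.115004    0.31005002]
(array([19.45,  0.32,  0.  ]), array([-0.   ,  0.   ,  0.002]))
```

View pics/w1.png

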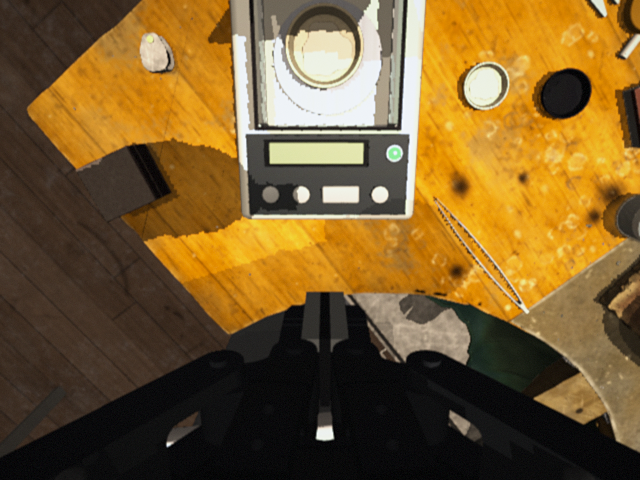

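The wrist view shows the keys at (271,194), (302,194), bar (340,195) and (380,195), and the dish inside the shield at (324,47).

```bash
python3 -c "
from h import *
P=np.array([plane('wrist',u,v,.0455)[:2] for u,v in [(271,194),(301.5,194),(340.3,194.8),(380,195)]])
print(P,fit(P)); print(loc(-.078,-.012))"
```

```text
[[ 0.44574732 -0.06624003]
 [ 0.44243027 -0.0938894 ]
 [ 0.43747764 -0.12897983]
 [ 0.43297456 -0.16496669]] (array([ 0.51649953, -0.12749376]), np.float64(-0.12866027417819104), array([[ 0.99173468,  0.12830561],
       [-0.12830561,  0.99173468]]), np.float64(0.0004069149727858046))
[ 0.43662184 -0.12949727]
```

Request:
carry_out(
  commands=[
    [[-1, 5, 0.1, 0, 0, 0, 0], [-1, 10, 0.2, 0, 0, 0, 0], [-1, 15, 0.3, 0, 0, 0, 0], [-1, 19.5, 0.3, 0, 0, 0, 0], [-1, 19.5, 0.3, 0, 0, 0, 0], [-1, 19.5, 0.3, 0, 0, 0, 0], [-1, 19.5, 0.3, 0, 0, 0, 0]],
  ],
)

```text
t: 3.28
tcp_pos: [0.6295, -0.1412, 0.312]
eef_rot: [0.998, -0.06, 0.001, 0.0]
ft_force: [-0.8, 0.3, 1.0]
width: 0.0003
finger_force: 0.0
```

Request:
carry_out(
  commands=[
    [[-1, 0, 0, 3, 0, 0, 0], [-1, 0, 0, 6, 0, 0, 0], [-1, 0, 0, 8, 0, 0, 0], [-1, 0, 0, 9.7, 0, 0, 0], [-1, 0, 0, 9.7, 0, 0, 0], [-1, 0, 0, 9.7, 0, 0, 0]],
  ],
)

```text
t: 4.03
tcp_pos: [0.6302, -0.1422, 0.2149]
eef_rot: [0.998, -0.06, 0.001, 0.0]
ft_force: [-0.3, 0.4, -0.5]
width: 0.0001
finger_force: 0.0
```

```bash
python3 -c "
from h import *
d0=delta(loc(.0,0),.2);print(env.read_state()['tcp_pos'])
d=.100
for a in [1.3,1.2,1.1,1.0,.9,.8,.7,.6,.5,.4,.3,.2,.1,.05,0]:
    x=.095-d*np.cos(a)+.004*np.sin(a)+.011; z=.089+d*np.sin(a)+.004*np.cos(a)+.025
    print(a,delta(loc(x,0),z)[0])"
```

```text
[ 0.63024826 -0.14220354  0.21492947]
1.3 [-3.26 -0.13  0.34]
1.2 [-4.23 -0.13  0.62]
1.1 [-5.16 -0.13  0.99]
1.0 [-6.04 -0.13  1.45]
0.9 [-6.88 -0.13  2.  ]
0.8 [-7.66 -0.13  2.62]
0.7 [-8.37 -0.13  3.33]
0.6 [-9.01 -0.13  4.1 ]
0.5 [-9.57 -0.13  4.93]
0.4 [-10.04  -0.13   5.81]
0.3 [-10.42  -0.13   6.73]
0.2 [-10.71  -0.13   7.69]
0.1 [-10.9   -0.13   8.67]
0.05 [-10.96  -0.13   9.17]
0 [-11.    -0.13   9.67]
```

Request:
carry_out(
  commands=[
    [[-1, -1.2, -0.1, 0.2, 0, 0, 0], [-1, -2.3, -0.1, 0.3, 0, 0, 0], [-1, -3.3, -0.1, 0.3, 0, 0, 0], [-1, -4.2, -0.1, 0.6, 0, 0, 0], [-1, -5.2, -0.1, 1.0, 0, 0, 0], [-1, -6.0, -0.1, 1.5, 0, 0, 0], [-1, -6.9, -0.1, 2.0, 0, 0, 0]],
  ],
)

```text
t: 4.9
tcp_pos: [0.561, -0.1327, 0.1928]
eef_rot: [0.998, -0.06, -0.0, 0.0]
ft_force: [0.5, -0.7, -0.8]
width: -0.0005
finger_force: 0.2
```

```bash
python3 -c "
from h import *
s=env.read_state();print(s['tcp_pos'],s['ft_force'])
a=env.snapshot('scene')[150:350,170:400,::-1];b=env.snapshot('top')[130:300,180:380,::-1]
cv2.imwrite('pics/c2.png',np.hstack([cv2.resize(a,(400,400)),cv2.resize(b,(400,400))]))"
```

```text
[ 0.56103779 -0.13271868  0.19276029] [ 0.54555268 -0.72944908 -0.80377888]
```

View pics/c2.png

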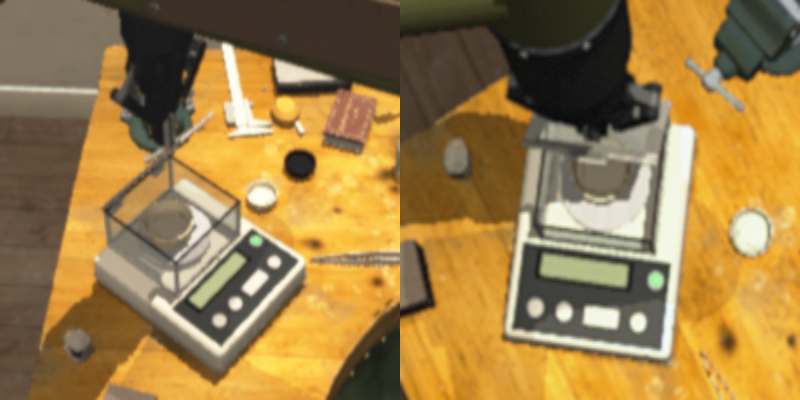

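In the scene view the lid has vanished because the camera's elevation above the hinge is 0.89 rad, so it is edge-on, as expected at about 0.9 rad. The top view shows it leaning forward under the fingertips, with its free edge near (600,160). It is following the fingers, so I continue from a=0.9.

Request:
carry_out(
  commands=[
    [[-1, -0.8, 0, 0.6, 0, 0, 0], [-1, -1.5, 0, 1.3, 0, 0, 0], [-1, -2.1, 0, 2.1, 0, 0, 0], [-1, -2.7, 0, 2.9, 0, 0, 0], [-1, -3.2, 0, 3.8, 0, 0, 0], [-1, -3.5, 0, 4.7, 0, 0, 0], [-1, -3.8, 0, 5.7, 0, 0, 0], [-1, -4.0, 0, 6.6, 0, 0, 0]],
  ],
)

```text
t: 6.0
tcp_pos: [0.5217, -0.128, 0.1265]
eef_rot: [0.998, -0.06, -0.0, 0.0]
ft_force: [0.4, -0.1, 0.3]
width: 0.0002
finger_force: 0.2
```

Request:
carry_out(
  commands=[
    [[-1, -0.1, 0, 0.4, 0, 0, 0], [-1, -0.1, 0, 0.7, 0, 0, 0], [-1, -0.1, 0, 0.9, 0, 0, 0], [-1, -0.1, 0, 1.0, 0, 0, 0], [-1, -0.1, 0, 1.0, 0, 0, 0]],
  ],
)

```text
t: 6.62
tcp_pos: [0.521, -0.1279, 0.1181]
eef_rot: [0.998, -0.06, 0.0, 0.0]
ft_force: [-2.5, 0.8, 5.0]
width: -0.0003
finger_force: 2.3
```

Request:
carry_out(
  commands=[
    [[-1, 0, 0, 0.15, 0, 0, 0], [-1, 0, 0, 0.15, 0, 0, 0], [-1, 0, 0, 0.15, 0, 0, 0], [-1, 0, 0, 0.15, 0, 0, 0]],
  ],
)

```text
t: 7.12
tcp_pos: [0.5211, -0.128, 0.1179]
eef_rot: [0.998, -0.06, 0.001, 0.0]
ft_force: [-7.8, 2.6, 11.1]
width: 0.0001
finger_force: 5.6
```

Request:
carry_out(
  commands=[
    [[-1, 0, 0, -0.5, 0, 0, 0], [-1, 0, 0, -2, 0, 0, 0], [-1, 0, 0, -5, 0, 0, 0], [-1, 0, 0, -8, 0, 0, 0], [-1, -4, 0, -8, 0, 0, 0], [-1, -8, 0, -8, 0, 0, 0], [-1, -8, 0, -8, 0, 0, 0], [-1, -8, 0, -8, 0, 0, 0]],
  ],
)

```text
t: 8.12
tcp_pos: [0.4419, -0.1182, 0.1965]
eef_rot: [0.998, -0.06, 0.001, -0.0]
ft_force: [-0.4, -0.0, -0.4]
width: 0.0
finger_force: 0.0
```

```bash
python3 -c "
from h import *
s=env.read_state();print(s['tcp_pos'],s['ft_force'],s['t'])
w=env.snapshot('wrist')[:,:,::-1];t=env.snapshot('scene')[150:350,170:400,::-1]
cv2.imwrite('pics/c3.png',np.hstack([cv2.resize(w,(400,300)),cv2.resize(t,(345,300))]));cv2.imwrite('pics/w3.png',w)
im=w.copy();g=im.min(2)
m=((g>110)&(np.ptp(im.astype(int),axis=2)<60)).astype('u1')
n,_,st,c=cv2.connectedComponentsWithStats(m)
for i in range(1,n):
  if 150<st[i,4]<6000: print(st[i],c[i].round(1),plane('wrist',*c[i],.0455).round(4))"
```

```text
[ 0.44194544 -0.11822387  0.19654412] [-0.43296136 -0.0161571  -0.4461529 ] 8.125
[  62    8   40   54 1504] [81.1 36.8] [0.5732 0.008  0.0455]
[ 513   49   62   66 2533] [539.4  82.8] [ 0.5158 -0.2564  0.0455]
[406 164  24  25 212] [417.6 176.1] [ 0.469  -0.1809  0.0455]
[331 222  37  22 789] [349.4 232.3] [ 0.4376 -0.1342  0.0455]
[386 222  23  23 402] [396.9 232.9] [ 0.4335 -0.1652  0.0455]
[490 254  99 127 363] [553.8 334.3] [ 0.3461 -0.2695  0.0455]
[453 357  38  19 176] [474.1 364.9] [ 0.3283 -0.2131  0.0455]
```

View pics/c3.png

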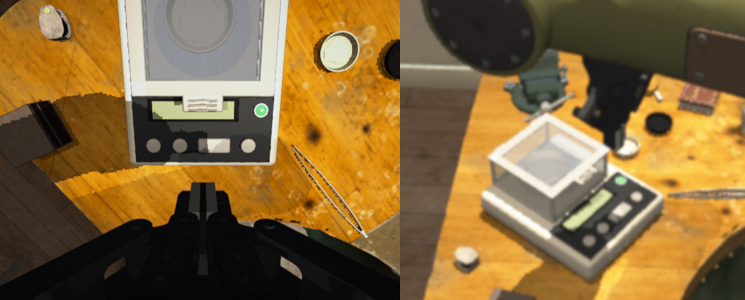

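Wrist view: the lid lies shut over the shield with its tab at about (203,102), and the bar key is at (214,145) in the crop. The scene view confirms a level lid. The balance has not moved; key_3 is within 1 mm of where it was.

```bash
python3 -c "
from h import *
print(delta([.4370,-.1294],.0705),delta([.4370,-.1294],.0675))"
```

```text
(array([-0.36,  1.16, 12.54]), array([0., 0., 0.])) (array([-0.36,  1.16, 12.84]), array([0., 0., 0.]))
```

Request:
carry_out(
  commands=[
    [[-1, -0.4, 1.2, 0, 0, 0, 0], [-1, -0.4, 1.2, 4, 0, 0, 0], [-1, -0.4, 1.2, 8, 0, 0, 0], [-1, -0.4, 1.2, 10.5, 0, 0, 0], [-1, -0.4, 1.2, 11.8, 0, 0, 0], [-1, -0.4, 1.2, 12.2, 0, 0, 0], [-1, -0.4, 1.2, 12.2, 0, 0, 0], [-1, -0.4, 1.2, 12.2, 0, 0, 0]],
  ],
)

```text
t: 9.22
tcp_pos: [0.4367, -0.1297, 0.0749]
eef_rot: [0.998, -0.06, 0.001, 0.0]
ft_force: [-0.2, 0.1, 0.4]
width: -0.0
finger_force: 0.0
```

Request:
carry_out(
  commands=[
    [[-1, 0, 0, 0.3, 0, 0, 0], [-1, 0, 0, 0.5, 0, 0, 0], [-1, 0, 0, 0.65, 0, 0, 0], [-1, 0, 0, 0.75, 0, 0, 0], [-1, 0, 0, 0.75, 0, 0, 0], [-1, 0, 0, 0.75, 0, 0, 0]],
  ],
)

```text
t: 9.98
tcp_pos: [0.4364, -0.1297, 0.0675]
eef_rot: [0.998, -0.06, 0.0, 0.0]
ft_force: [-2.5, 1.8, 7.3]
width: 0.0004
finger_force: 3.9
```

Request:
carry_out(
  commands=[
    [[-1, 0, 0, 0.08, 0, 0, 0], [-1, 0, 0, 0.08, 0, 0, 0], [-1, 0, 0, 0.08, 0, 0, 0]],
  ],
)

```text
t: 10.35
tcp_pos: [0.4365, -0.1297, 0.0674]
eef_rot: [0.998, -0.06, 0.001, 0.0]
ft_force: [-4.6, 3.2, 10.8]
width: 0.0001
finger_force: 6.0
```

Request:
carry_out(
  commands=[
    [[-1, 0, 0, -0.5, 0, 0, 0], [-1, 0, 0, -2, 0, 0, 0], [-1, 0, 0, -6, 0, 0, 0], [-1, 0, 0, -11, 0, 0, 0], [-1, 0, 0, -14, 0, 0, 0], [-1, 0, 0, -14, 0, 0, 0], [-1, 0, 0, -14, 0, 0, 0]],
  ],
)

```text
t: 11.22
tcp_pos: [0.4358, -0.1296, 0.205]
eef_rot: [0.998, -0.06, -0.0, -0.0]
ft_force: [0.1, -0.3, -0.6]
width: -0.0
finger_force: 0.0
```

```bash
python3 -c "
from h import *
w=env.snapshot('wrist')[:,:,::-1];t=env.snapshot('scene')[180:340,170:380,::-1]
cv2.imwrite('pics/c4.png',np.hstack([cv2.resize(w,(400,300)),cv2.resize(t,(394,300))]))"
```

```text
(no output)
```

View pics/c4.png

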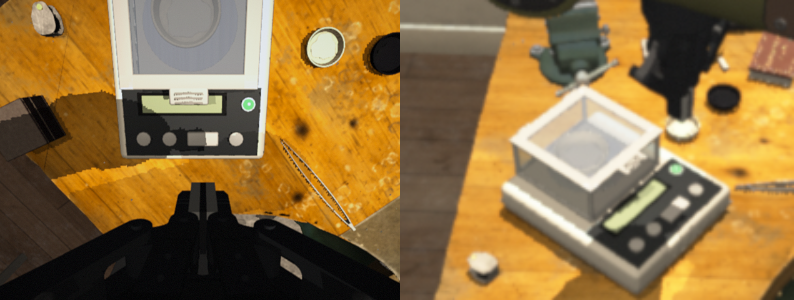

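The lid is shut and level, the bar key at (203,139) was pressed until it bottomed and has been released, the balance is in place and the arm is clear.

```bash
python3 -c "
from workcell import env
print(env.sign_off())"
```

```text
the job is handed in; nothing more can be done
None
```

I swung the lid fully shut, pressed the tare key to its stop at about 11 N and released it, then handed the job in; the last pictures show the lid level and the arm clear, but the hand-in gave no verdict.

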